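Cover the crock and take the outer lid away

ROBOT

A 7-joint arm with a two-finger parallel gripper is mounted at the origin on the work surface. World frame = base frame: x ahead of the robot, y to its left, z up, the work surface at z = 0. Lengths are in mm, angles in rad, forces in N, time in s.
With the tool pointing down it reaches from about 425 to 800 mm from the base axis. Payload 8.3 kg.
Tool frame: the origin (TCP) lies on the mounting face of the last link; the fingertips stand 173 mm ahead of it and the grasp point (between the pads) lies 155 mm ahead of it; z points along the fingers, y is the direction in which the jaws open and shut (so a half turn about z gives the same grasp; the last joint's range is limited). The gripper opens to 85 mm and grips with 20 to 120 N. Pads are 22 mm wide; open, the fingers measure 114 mm over their backs; the gripper's body (76 mm by 85 mm) begins 54 mm behind the grasp point. The pads swing forward as they close: fully open they stand 13 mm farther back than shut.
Start: joints at [-0.063, 0.383, 0.016, 1.37, -0.006, 1.388, -0.046], TCP at [624.993, 0.037, 404.679] pointing down, gripper open.
Joint ranges: [-2.95, 2.95], [-0.25, 2.06], [-1.52, 1.56], [0.18, 2.33], [-1.44, 4.58], [0.02, 2.06], [-3.01, 3.01]. Speed limits (rad/s): [2.39, 2.39, 3.01, 3.01, 3.14, 3.14, 3.14].

INTERFACE

Orientations are given as a rotation vector (axis times angle).
In Python, from cell import get_obs, read_camera, bot, masks_of gives the robot as it stands.
- The arm moves only by the tool carry_out, never from a script. Its argument "series" is a list of rows, each an object with "fingers": the gripper's target within -1 to 1 (fully open at 1, half-way at 0, shut at -1); "offset": the shift along the tool's x, y, z scaled (see below), a list of three; "rot": the turn, a rotation vector about the tool's x, y, z scaled (see below), a list of three. A call has 1 to 12 rows; each row shifts and turns the commanded pose from where the row before left it, along the tool's axes as they then stand; what a row does not reach is not made up. The controller multiplies each number of a shift by 5 cm and each number of a turn by 2 pi rad. A row lasts 1/8 s, in which the tool goes at most 62.5 mm and 10.7 degrees, less where a joint would pass 70% of its speed; a pose out of reach is approached as far as the arm can. A call with a number of a shift or a turn outside -1 to 1 is refused whole. A call with a gripper value outside its range is refused whole. The fingers move at their own pace and stop on an object; the grip force is fixed at half the most. Time passes only in rows, so rows that do not move let the fingers close. It gives the time, the measured TCP pose, the force and the opening at its end, in the units of the state.
- get_obs(): the state, without advancing time (a new reading comes with each control period).
- read_camera(name): name is "scene" or "side" or "wrist"; returns a dict with "pixels" (420x560x3 uint8, red, green, blue), "fx", "fy", "cx", "cy" (pixels), "R" (3x3) and "t" (3): a world point X has camera coordinates R X + t. Camera axes: x right, y down, z forward; pixel columns grow to the right and rows downward; lengths in mm; the calibration is good to about 2 mm. The wrist camera is an equidistant fisheye: a pixel r from the principal point sees the ray r / f radians off the axis. A picture is of the moment at which its call begins. There is no depth.
- bot.close_job(): hands the job in, once; it reports no verdict.
Trained networks look in the newest picture that a camera, given by its name, has taken for a name from the list of things; names that differ only in an ending like _2 or _b are one class to them, and where a whole thing is asked for, a point or a joint stands for the part that bears it (a point fixed in the world has none). Each returns a list of dicts, best first, with "confidence" (0 to 1); they miss things now and then, are a little off and sometimes report something else, mostly with a low value. They report only what shows in the picture. A call takes as long as a camera call. They do not tell look-alikes from the thing itself.
- masks_of(camera, label): "mask" (420x560 bool, what is visible of it) and "bbox" ([centre column, centre row, width, height] in pixels, round what is visible of it).
The state is a dict: "time": time; "joints": joint angles; "qd": joint speeds; "tau": joint torques, N m; "tcp_pos": TCP position; "orientation": TCP orientation; "ft_force": force on the tool from outside, world axes, zero at the start; "torque": the same for the moment, N m; "opening": finger opening in mm.
Only numpy, scipy, OpenCV 4.12 (cv2) and the standard library are available. Lean on these libraries where they do the work, as an engineer would, in place of code of your own. Each camera call takes 0.05 s, during which the arm holds its last target. There are 200 camera calls.

TASK

Slide the green crock along the shelf, without lifting or tipping it, from the ring mark it stands in to inside the empty ring mark. Then lift the nested double lid by the inner lid's knob, so that both lids come together, and lower it gently onto the crock until the inner lid is seated in its mouth. Last, take the outer lid alone by its collar and raise it about a hand's width (10 cm), leaving the inner lid seated in the crock, and finish still holding the outer lid up in the gripper; leave the other things on the shelf alone.

Things in the scene. Friction and masses are not known exactly. Their poses are not given: they have to be found in the camera images.
- crock: Open green glazed crock, round and plain, 116 mm outside diameter and 72 mm high, wall 8 mm (mouth 100 mm across), floor 8 mm thick, about 0.65 kg, loose. Origin: centre of its underside; z up. It starts inside the ring mark mark_from. It is too wide to grip across; its wall can be pinched at the rim from above and the crock dragged.
- mark_from: Dark ring drawn on the shelf, flat, 144 mm diameter, line 4 mm wide: the one the crock stands in at the start. Origin: its centre, at shelf height.
- mark_to: The same kind of flat ring, empty at the start: where the crock must go. Origin: its centre, at shelf height. Which of the two rings lies left or right varies.
- lid_inner: Inner lid, wood, about 0.18 kg, loose; starts on the shelf, outer lid nested over it. Origin: centre of its underside; z up. Plug 91 mm diameter, 0-10 mm height, fits the crock's mouth; flange 115 mm diameter, 10-20 mm, rests on the rim (seated, origin 62 mm above crock's origin); stem 16 mm thick; knob 24 mm diameter, 45-72 mm height, standing out 27 mm above the outer lid's collar.
- lid_outer: Outer lid, steel, about 0.15 kg, loose, 130 mm diameter. Origin: centre of its skirt's lower edge; z up. Skirt 0-8 mm height (wall 4 mm) around the flange; plate 9-13 mm with a 36 mm hole; round the hole a collar 46 mm outside diameter, wall 5 mm, 13-33 mm height. Rests on the flange, origin 12 mm above the inner lid's. The knob carries both lids, the collar the outer lid alone.
- jar_a: Bystander: glass jar, 76 mm diameter, 115 mm high, loose. Origin: centre of its underside.
- jar_b: Bystander: glass jar, 84 mm diameter, 140 mm high, loose. Origin: centre of its underside.
- jar_c: Bystander: glass jar, 84 mm diameter, 140 mm high, loose. Origin: centre of its underside.
- funnel: Bystander: steel funnel standing on its 84 mm mouth, 85 mm high, loose. Origin: centre of its underside.
- poly_lids: Bystander: stack of white polyethylene lids, 90 mm diameter, 43 mm high, one loose piece. Origin: centre of its underside.
- spoon: Bystander: wooden spoon 240 mm long lying beyond the lids, loose. Origin: middle of its underside.
- tin_box: Bystander: fixed hinged-lid tin box, 134 x 174 mm, 97 mm high. Origin: centre of its underside.
Not all that is in view belongs to the job. What is shaped like the crock but orange or purple is not meant.

How it is judged:
By the outcome, as a careful person would: the job done as asked, in the order asked, and still so for the second after the job is handed in, while the arm keeps its last pose, push and grip.
It also fails if it takes over 72 s, if anything falls off the work surface, if the arm or the gripper's body presses on something with over 40 N, if the wrist force passes 120 N, or if a joint passes its speed limit or range.

## Working session

There is one attempt and no reset: what is moved stays moved. The work goes in short steps, Python scripts to look and compute and a tool call to move; the robot and the scene stay as the last step left them, time stands still between calls to the robot, and variables do not carry over. Pictures are saved under pics/ and viewed, about 8 in all and at most 12, crops included, and the job is handed in when it is done.

Besides the shell and the picture viewer there is one more tool, called after "Emit:" in YAML: its name, and indented under it one key for each argument. carry_out: Moves the arm, as the interface text tells. Shifts and turns lie within -1 to 1; 1 stands for 5 cm of shift or 2 pi rad of turn. Its arguments: {"type":"object","properties":{"series":{"type":"array","items":{"type":"object","properties":{"fingers":{"type":"number"},"offset":{"type":"array","items":{"type":"number","minimum":-1,"maximum":1}},"rot":{"type":"array","items":{"type":"number","minimum":-1,"maximum":1}}}}}},"required":["series"]}

```bash
mkdir -p pics; ls; python3 - <<'E'
from cell import *
import cv2,numpy as np
ims=[]
for n in ["scene","side","wrist"]:
    c=read_camera(n); 
    print(n,{k:np.round(c[k],3).tolist() for k in ("fx","fy","cx","cy","R","t")})
    cv2.imwrite(f"pics/{n}0.png",c["pixels"][:,:,::-1]); ims.append(c["pixels"][:,:,::-1])
cv2.imwrite("pics/a.png",cv2.resize(ims[0],(800,600)))
cv2.imwrite("pics/b.png",np.hstack([cv2.resize(i,(400,300)) for i in ims[1:]]))
o=get_obs();print(o)
for n in ["scene","side","wrist"]:
  for l in ["crock","mark_from","mark_to","lid_inner","lid_outer"]:
    print(n,l,[(round(d["confidence"],2),np.round(d["bbox"]).tolist()) for d in masks_of(n,l)])
E
```

```text
pics
scene {'fx': 476.454, 'fy': 476.454, 'cx': 279.47, 'cy': 211.016, 'R': [[-0.305, 0.952, -0.008], [0.785, 0.247, -0.568], [-0.539, -0.18, -0.823]], 't': [96.146, -447.612, 1512.137]}
side {'fx': 397.122, 'fy': 397.122, 'cx': 277.922, 'cy': 206.047, 'R': [[0.777, -0.63, 0.001], [-0.354, -0.439, -0.826], [0.521, 0.641, -0.564]], 't': [-406.944, 263.464, 732.58]}
wrist {'fx': 325.192, 'fy': 325.192, 'cx': 270.778, 'cy': 206.393, 'R': [[1.0, -0.001, -0.001], [-0.001, -0.961, 0.278], [-0.001, -0.278, -0.961]], 't': [-623.98, -35.842, 378.29]}
{'time': 0.15, 'joints': array([-0.0628755 ,  0.38406645,  0.01636712,  1.37092027, -0.00631519,
        1.3882043 , -0.04647379]), 'qd': array([ 0.00113822, -0.00192247, -0.00050006, -0.00398235, -0.00121481,
        0.00053159, -0.00088244]), 'tau': array([ 3.13456680e-03, -6.28150821e+01,  8.46451297e-01, -3.72163582e+01,
        1.68576470e-02,  1.09401988e-02, -6.53258235e-05]), 'tcp_pos': array([6.24871633e+02, 3.49339100e-02, 4.03891536e+02]), 'orientation': array([-2.22058581e+00, -2.22074234e+00,  1.71687134e-03]), 'ft_force': array([0.4
[... 339 characters left out ...]
.0, 158.0, 11.0, 18.0])]
scene lid_outer [(0.64, [169.0, 168.0, 51.0, 38.0])]
side crock [(0.98, [188.0, 230.0, 54.0, 55.0]), (0.59, [288.0, 243.0, 46.0, 55.0]), (0.59, [413.0, 211.0, 49.0, 47.0])]
side mark_from []
side mark_to [(0.69, [350.0, 280.0, 17.0, 20.0])]
side lid_inner [(0.51, [351.0, 282.0, 15.0, 18.0])]
side lid_outer [(0.67, [350.0, 293.0, 63.0, 51.0])]
wrist crock [(0.96, [439.0, 281.0, 83.0, 62.0]), (0.93, [163.0, 233.0, 112.0, 110.0]), (0.93, [48.0, 83.0, 95.0, 100.0])]
wrist mark_from [(0.64, [184.0, 220.0, 100.0, 96.0])]
wrist mark_to [(0.52, [200.0, 7.0, 79.0, 14.0])]
wrist lid_inner [(0.43, [412.0, 31.0, 125.0, 60.0])]
wrist lid_outer [(0.91, [200.0, 337.0, 67.0, 38.0])]
```

View pics/a.png

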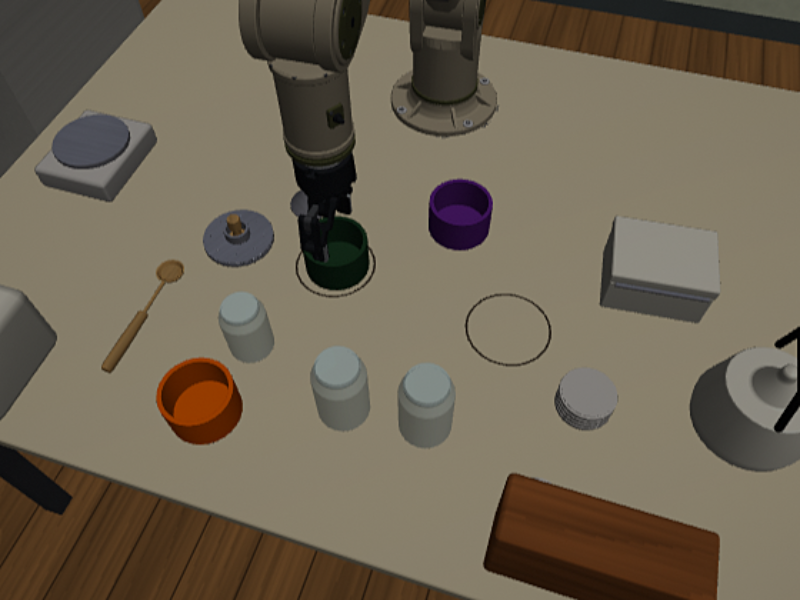

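View pics/b.png

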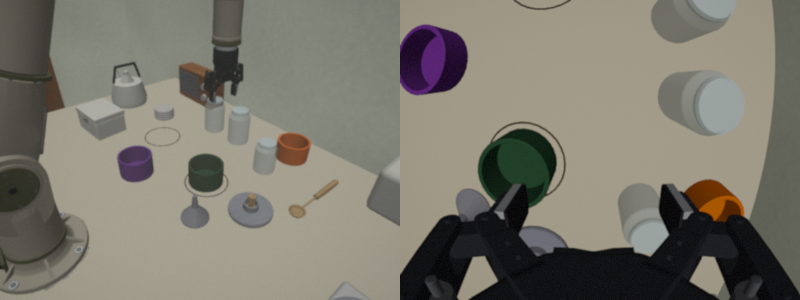

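The green crock is at scene px (236,176) in the 560x420 image, inside its dark ring. The look-alikes are purple at (322,150) and orange at (140,282), which are the wrong colour. The empty ring is at (357,231), and the nested lids are at (167,165) with the wooden knob at (164,158). Next I locate everything by fitting model silhouettes.

```bash
cat > h.py <<'E'
from cell import *
import cv2,numpy as np
from scipy.optimize import minimize
from scipy.spatial.transform import Rotation as Ro
def proj(c,X):
    P=np.atleast_2d(X)@np.array(c["R"]).T+c["t"]
    if c["name"]=="wrist":
        r=np.hypot(P[:,0],P[:,1]);th=np.arctan2(r,P[:,2]);s=th/np.maximum(r,1e-9)
        return np.c_[c["cx"]+c["fx"]*P[:,0]*s,c["cy"]+c["fy"]*P[:,1]*s]
    return np.c_[c["cx"]+c["fx"]*P[:,0]/P[:,2],c["cy"]+c["fy"]*P[:,1]/P[:,2]]
def cam(n):
    c=read_camera(n);c["name"]=n;return c
A=np.linspace(0,2*np.pi,72,endpoint=False)
def circ(x,y,z,r): return np.c_[x+r*np.cos(A),y+r*np.sin(A),z+0*A]
def ground(c,uv,z=0):
    f=lambda p:np.sum((proj(c,[p[0],p[1],z])[0]-uv)**2)
    return minimize(f,[600,0],method="Nelder-Mead",options=dict(maxiter=600)).x
def sil(c,x,y,prof,z0=0):
    """prof: list of (r,z); silhouette = union of hulls of successive circles (16x subpixel)"""
    m=np.zeros((840,1120),np.uint8)
    for (r1,z1),(r2,z2) in zip(prof,prof[1:]):
        p=np.vstack([proj(c,circ(x,y,z0+z1,r1)),proj(c,circ(x,y,z0+z2,r2))])
        cv2.fillConvexPoly(m,cv2.convexHull(np.round((p+.5)*2*16).astype(np.int32)),1,shift=4)
    return m>0
def fit(views,prof,z0=0,x0=None):
    """views: list of (cam,mask,valid) ; maximise IoU on valid pixels"""
    up=lambda m:cv2.resize(m.astype(np.uint8),(1120,840),interpolation=cv2.INTER_NEAREST)>0
    V=[(c,up(m),up(v)) for c,m,v in views]
    def f(p):
        s=0
        for c,m,v in V:
            q=sil(c,p[0],p[1],prof,z0)
            s-=(q&m&v).sum()/max(((q|m)&v).sum(),1)
        return s/len(V)
    if x0 is None: x0=ground(views[0][0],np.argwhere(views[0][1]).mean(0)[::-1],z0+prof[-1][1]/2)
    r=minimize(f,x0,method="Nelder-Mead",options=dict(initial_simplex=[x0,x0+np.array([8,0]),x0+np.array([0,8])],xatol=.1,fatol=1e-5))
    return r.x,-r.fun
CROCK=[(58,0),(58,72)]
LID=[(65,12),(65,20),(60,25),(23,25),(23,45),(12,45),(12,72)]
def green(c):
    h=cv2.cvtColor(c["pixels"],cv2.COLOR_RGB2HSV)
    m=cv2.inRange(h,(60,90,10),(95,255,255))
    m=cv2.morphologyEx(m,cv2.MORPH_CLOSE,np.ones((3,3)))
    n,l,s,_=cv2.connectedComponentsWithStats(m)
    return l==1+np.argmax(s[1:,4])
E
python3 - <<'E'
from h import *
ONE=np.ones((420,560),bool)
C={n:cam(n) for n in ["scene","side","wrist"]}
for n in C:
    g=green(C[n]);print(n,g.sum(),np.argwhere(g).mean(0)[::-1])
print("crock side",fit([(C["side"],green(C["side"]),ONE)],CROCK))
def hi(n,l,k=0):
    d=masks_of(n,l);return d[k]["mask"] if d else None
for l,prof,ns in [("lid_outer",LID[:6],["scene","side"]),("jar_a",[(38,0),(38,115)],0),("jar_b",[(42,0),(42,140)],0),("funnel",[(42,0),(8,50),(8,85)],0),("poly_lids",[(45,0),(45,43)],0)]:
  for n in ["scene","side"]:
    for d in masks_of(n,l):
      if d["confidence"]<.4: continue
      m=d["mask"]
      print(l,n,round(d["confidence"],2),np.round(d["bbox"]),*[np.round(v,2) for v in fit([(C[n],m,ONE)],prof)])
for n in ["scene","side"]:
  for l in ["lid_inner","tin_box","spoon"]:
    for d in masks_of(n,l)[:2]: print(l,n,round(d["confidence"],2),np.round(d["bbox"]), ground(C[n],d["bbox"][:2],60 if l=="lid_inner" else 40))
# ring: dark line, fit by distance
from scipy.optimize import least_squares
for n in ["scene","side"]:
  g=cv2.cvtColor(C[n]["pixels"],cv2.COLOR_RGB2GRAY)
  bh=cv2.morphologyEx(g,cv2.MORPH_BLACKHAT,np.ones((9,9)))
  m=(bh>40).astype(np.uint8)
  dt=cv2.distanceTransform(1-m,cv2.DIST_L2,5)
  f=lambda p:cv2.remap(dt,*[a.astype(np.float32) for a in proj(C[n],circ(p[0],p[1],0,70)).T],cv2.INTER_LINEAR)[:,0]
  for g0 in ([357,231],[236,185]):
    u=g0 if n=="scene" else proj(C[n],[*ground(C["scene"],g0),0])[0]
    r=least_squares(f,ground(C[n],u),loss="soft_l1",diff_step=1e-3);print("ring",n,r.x,r.cost,np.median(f(r.x)))
E
```

```text
scene 1455 [238.61512027 179.01993127]Traceback (most recent call last):
  File "<stdin>", line 5, in <module>
  File "h.py", line 45, in green
    return l==1+np.argmax(s[1:,4])
                ~~~~~~~~~^^^^^^^^^
    return _wrapfunc(a, 'argmax', axis=axis, out=out, **kwds)
    return bound(*args, **kwds)
ValueError: attempt to get argmax of an empty sequence
```

```bash
python3 - <<'E'
s=open('h.py').read()
i=s.index("    h=cv2.cvtColor");j=s.index("    m=cv2.morphologyEx")
s=s[:i]+'    p=c["pixels"].astype(float);m=((p[...,1]>1.18*p[...,0]+2)&(p[...,1]>1.03*p[...,2])).astype(np.uint8)\n'+s[j:]
open('h.py','w').write(s)
E
cat > loc.py <<'E'
from h import *
ONE=np.ones((420,560),bool)
C={n:cam(n) for n in ["scene","side","wrist"]}
for n in C:
    g=green(C[n]);print(n,g.sum(),np.argwhere(g).mean(0)[::-1])
print("crock side",fit([(C["side"],green(C["side"]),ONE)],CROCK))
for l,prof in [("lid_outer",LID[:6]),("jar_a",[(38,0),(38,115)]),("jar_b",[(42,0),(42,140)]),("funnel",[(42,0),(8,50),(8,85)]),("poly_lids",[(45,0),(45,43)]),("crock",CROCK)]:
  for n in ["scene","side"]:
    for d in masks_of(n,l):
      if d["confidence"]<.4: continue
      m=d["mask"]
      print(l,n,round(d["confidence"],2),np.round(d["bbox"]),*[np.round(v,2) for v in fit([(C[n],m,ONE)],prof)])
for n in ["scene","side"]:
  for l in ["lid_inner","tin_box","spoon"]:
    for d in masks_of(n,l)[:2]: print(l,n,round(d["confidence"],2),np.round(d["bbox"]), ground(C[n],d["bbox"][:2],60 if l=="lid_inner" else 40))
from scipy.optimize import least_squares
for n in ["scene","side"]:
  g=cv2.cvtColor(C[n]["pixels"],cv2.COLOR_RGB2GRAY)
  bh=cv2.morphologyEx(g,cv2.MORPH_BLACKHAT,np.ones((9,9)))
  m=(bh>30).astype(np.uint8)
  dt=cv2.distanceTransform(1-m,cv2.DIST_L2,5)
  f=lambda p:cv2.remap(dt,*[a.astype(np.float32) for a in proj(C[n],circ(p[0],p[1],0,70)).T],cv2.INTER_LINEAR)[:,0]
  for g0 in ([357,231],[236,185]):
    u=g0 if n=="scene" else proj(C[n],[*ground(C["scene"],g0),0])[0]
    r=least_squares(f,ground(C[n],u),loss="soft_l1",diff_step=1e-3);print("ring",n,r.x,r.cost,np.median(f(r.x)))
E
python3 loc.py
```

```text
scene 1503 [238.62874251 179.15502329]
side 233 [289.61802575 240.44635193]
wrist 8114 [164.33029332 231.17500616]
crock side (array([557.62018972,  -0.67027047]), np.float64(0.1112845138055222))
lid_outer scene 0.88 [169. 168.  48.  40.] [ 507.93 -255.06] 0.89
lid_outer side 0.76 [348. 293.  63.  50.] [ 510.12 -253.54] 0.9
jar_a scene 0.72 [235. 177.  45.  57.] [519.71 -32.48] 0.71
jar_a scene 0.71 [240. 271.  40.  61.] [767.15  49.96] 0.9
jar_a scene 0.64 [171. 230.  37.  51.] [ 707.98 -135.58] 0.85
jar_a scene 0.55 [299. 283.  41.  63.] [758.5 183.8] 0.89
jar_a side 0.93 [300. 160.  28.  52.] [754.36 179.97] 0.86
jar_a side 0.71 [370. 221.  36.  54.] [ 704.05 -139.42] 0.89
jar_a side 0.71 [334. 176.  34.  58.] [766.84  49.32] 0.83
jar_b scene 0.72 [235. 177.  45.  57.] [532.69 -31.58] 0.63
jar_b scene 0.71 [240. 271.  40.  61.] [772.59  53.  ] 0.84
jar_b scene 0.64 [171. 230.  37.  51.] [ 700.02 -139.05] 0.65
jar_b scene 0.55 [299. 283.  41.  63.] [761.61 183.79] 0.85
jar_b side 0.93 [300. 160.  28.  52.] [756.67 182.89] 0.84
jar_b side 0.71 [370. 221.  36.  54.] [ 705.4  -134.89]
[... 719 characters left out ...]
503.61 -59.86] 0.96
lid_inner scene 0.57 [164. 158.  10.  19.] [ 5.6625000e+02 -7.3984375e-02]
tin_box scene 0.63 [462. 190.  85.  73.] [376.17909391 498.19117907]
spoon scene 0.75 [101. 220.  55.  80.] [ 727.17560405 -318.32623952]
lid_inner side 0.77 [351. 282.  16.  16.] [ 499.96638813 -261.10484794]
tin_box side 0.73 [138. 167.  68.  56.] [373.6530588 496.0607165]
spoon side 0.62 [437. 281.  74.  53.] [ 656.92324672 -359.54198115]
ring scene [544.15868979 268.80971195] 1.9933432340621948 0.09375
ring scene [506.47380356 -61.45439749] 224.5797736644745 0.40625
ring side [544.10616235 266.14793515] 70.48489964008331 0.5751953
ring side [500.31082937 -68.71290818] 298.39314234256744 0.53125
```

Measured positions: crock about (503.5,-60), empty ring (544,268), lids about (509,-254.5). I'll pinch the crock on its +x wall, at x about 557.5, where the jaws already lie along world x. First comes a hover and check.

Emit:
carry_out:
  series:
    - {"fingers":0,"offset":[-0.4,-0.45,0],"rot":[0,0,0]}
    - {"fingers":0,"offset":[-0.4,-0.45,0],"rot":[0,0,0]}
    - {"fingers":0,"offset":[-0.4,-0.45,0],"rot":[0,0,0]}
    - {"fingers":0,"offset":[0,0,0.5],"rot":[0,0,0]}
    - {"fingers":0,"offset":[0,0,0.5],"rot":[0,0,0]}
    - {"fingers":0,"offset":[0,0,0.5],"rot":[0,0,0]}
    - {"fingers":0,"offset":[0,0,0.5],"rot":[0,0,0]}
    - {"fingers":0,"offset":[0,0,0],"rot":[0,0,0]}

```text
time: 3.1
tcp_pos: [556.8, -59.9, 302.9]
orientation: [-2.219, -2.219, 0.004]
ft_force: [-0.2, -0.4, 0.5]
opening: 42.6
```

```bash
python3 - <<'E'
from h import *
c=cam("wrist");p=c["pixels"][:,:,::-1].copy()
for z in (72,):
  for r in (58,50): cv2.polylines(p,[np.round(proj(c,circ(503.5,-60,z,r))).astype(np.int32)],True,(0,0,255),1)
for r in (70,74): cv2.polylines(p,[np.round(proj(c,circ(504,-63,0,r))).astype(np.int32)],True,(255,0,0),1)
s=cam("scene")["pixels"][60:260,130:400,::-1]
cv2.imwrite("pics/c.png",np.hstack([cv2.resize(p,(400,300)),cv2.resize(s,(400,300))]))
o=get_obs();print(o["tcp_pos"],o["orientation"],o["opening"],o["ft_force"])
E
```

```text
[557.73773422 -60.00149303 305.4834742 ] [2.22118814e+00 2.22115267e+00 6.48576016e-04] 42.77600321454754 [0.53064579 0.0464703  0.10949895]
```

View pics/c.png

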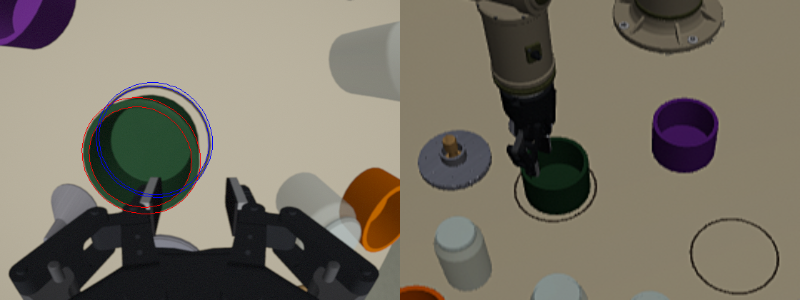

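This enlarged view confirms it: the green crock is in its ring (right panel about (555,180)), purple is at (685,130), and the empty ring is at (735,255). The rim overlay matches in the wrist view, with one finger over the mouth and one outside. Descending and pinching.

Emit:
carry_out:
  series:
    - {"fingers":0,"offset":[0,0,0.5],"rot":[0,0,0]}
    - {"fingers":0,"offset":[0,0,0.5],"rot":[0,0,0]}
    - {"fingers":0,"offset":[0,0,0.4],"rot":[0,0,0]}
    - {"fingers":0,"offset":[0,0,0.2],"rot":[0,0,0]}
    - {"fingers":0,"offset":[0,0,0.2],"rot":[0,0,0]}
    - {"fingers":-0.5,"offset":[0,0,0],"rot":[0,0,0]}
    - {"fingers":-0.7,"offset":[0,0,0],"rot":[0,0,0]}
    - {"fingers":-0.8,"offset":[0,0,0],"rot":[0,0,0]}
    - {"fingers":-1,"offset":[0,0,0],"rot":[0,0,0]}
    - {"fingers":-1,"offset":[0,0,0],"rot":[0,0,0]}
    - {"fingers":-1,"offset":[0,0,0],"rot":[0,0,0]}
    - {"fingers":-1,"offset":[0,0,0],"rot":[0,0,0]}

```text
time: 4.7
tcp_pos: [557.7, -60.3, 215.4]
orientation: [2.222, 2.22, 0.001]
ft_force: [-2.9, -0.8, 5.7]
opening: 6.8
```

Emit:
carry_out:
  series:
    - {"fingers":-1,"offset":[0.15,0.02,0],"rot":[0,0,0]}
    - {"fingers":-1,"offset":[0.3,0.037,0],"rot":[0,0,0]}
    - {"fingers":-1,"offset":[0.3,0.037,0],"rot":[0,0,0]}
    - {"fingers":-1,"offset":[0.3,0.037,0],"rot":[0,0,0]}
    - {"fingers":-1,"offset":[0.3,0.037,0],"rot":[0,0,0]}
    - {"fingers":-1,"offset":[0.3,0.037,0],"rot":[0,0,0]}
    - {"fingers":-1,"offset":[0.3,0.037,0],"rot":[0,0,0]}
    - {"fingers":-1,"offset":[0.3,0.037,0],"rot":[0,0,0]}
    - {"fingers":-1,"offset":[0.3,0.037,0],"rot":[0,0,0]}
    - {"fingers":-1,"offset":[0.3,0.037,0],"rot":[0,0,0]}
    - {"fingers":-1,"offset":[0.3,0.037,0],"rot":[0,0,0]}
    - {"fingers":-1,"offset":[0.15,0.02,0],"rot":[0,0,0]}

```text
time: 6.2
tcp_pos: [578.5, 104.0, 215.4]
orientation: [2.221, 2.219, -0.001]
ft_force: [-3.1, -8.9, 6.4]
opening: 7.3
```

```bash
cat > crock.py <<'E'
from h import *
ONE=np.ones((420,560),bool)
o=get_obs();print(np.round(o["tcp_pos"],1),np.round(o["orientation"],3),np.round(o["ft_force"],1),o["opening"])
for n in ("side","scene"):
  c=cam(n)
  for d in masks_of(n,"crock")[:4]: print(n,round(d["confidence"],2),np.round(d["bbox"]),*[np.round(v,2) for v in fit([(c,d["mask"],ONE)],CROCK)])
E
python3 crock.py
```

```text
[578.5 104.  215.4] [ 2.221e+00  2.219e+00 -1.000e-03] [-3.1 -8.9  6.4] 7.278079797716847
side 0.92 [253. 209.  39.  45.] [524.47 106.22] 0.89
side 0.9 [412. 210.  48.  45.] [ 839.99 -156.89] 0.94
side 0.59 [189. 231.  54.  55.] [346.89 127.73] 0.96
scene 0.92 [327. 151.  35.  50.] [346.61 130.6 ] 0.77
scene 0.84 [294. 202.  49.  54.] [523.28 107.39] 0.49
scene 0.78 [142. 282.  58.  59.] [ 840.69 -156.32] 0.98
scene 0.7 [171. 229.  39.  48.] [ 682.8  -143.71] 0.58
```

Emit:
carry_out:
  series:
    - {"fingers":-1,"offset":[0.15,0.02,0],"rot":[0,0,0]}
    - {"fingers":-1,"offset":[0.293,0.035,0],"rot":[0,0,0]}
    - {"fingers":-1,"offset":[0.293,0.035,0],"rot":[0,0,0]}
    - {"fingers":-1,"offset":[0.293,0.035,0],"rot":[0,0,0]}
    - {"fingers":-1,"offset":[0.293,0.035,0],"rot":[0,0,0]}
    - {"fingers":-1,"offset":[0.293,0.035,0],"rot":[0,0,0]}
    - {"fingers":-1,"offset":[0.293,0.035,0],"rot":[0,0,0]}
    - {"fingers":-1,"offset":[0.293,0.035,0],"rot":[0,0,0]}
    - {"fingers":-1,"offset":[0.293,0.035,0],"rot":[0,0,0]}
    - {"fingers":-1,"offset":[0.293,0.035,0],"rot":[0,0,0]}
    - {"fingers":-1,"offset":[0.293,0.035,0],"rot":[0,0,0]}
    - {"fingers":-1,"offset":[0.16,0.02,0],"rot":[0,0,0]}

```text
time: 7.9
tcp_pos: [598.3, 265.5, 215.5]
orientation: [2.221, 2.218, -0.002]
ft_force: [-1.6, -9.5, 11.4]
opening: 7.1
```

```bash
python3 crock.py
```

```text
[598.3 265.5 215.5] [ 2.221e+00  2.218e+00 -2.000e-03] [-1.6 -9.5 11.4] 7.050260240616967
side 0.71 [226. 182.  41.  42.] [544.85 267.16] 0.9
side 0.7 [187. 230.  50.  53.] [347.21 128.24] 0.94
scene 0.83 [140. 282.  56.  57.] [ 841.8  -156.62] 0.96
scene 0.79 [360. 226.  53.  52.] [546.97 270.25] 0.55
scene 0.66 [321. 150.  44.  52.] [349.62 128.34] 0.97
```

The crock is inside the target ring, at about (545,267) against the ring centre (544,267.5). Releasing, rising, and moving over to the lids.

Emit:
carry_out:
  series:
    - {"fingers":-0.5,"offset":[0,0,0],"rot":[0,0,0]}
    - {"fingers":0,"offset":[0,0,0],"rot":[0,0,0]}
    - {"fingers":0,"offset":[0,0,0],"rot":[0,0,0]}
    - {"fingers":0,"offset":[0,0,0],"rot":[0,0,0]}
    - {"fingers":0,"offset":[0,0,-0.3],"rot":[0,0,0]}
    - {"fingers":0,"offset":[0,0,-0.5],"rot":[0,0,0]}
    - {"fingers":0,"offset":[0,0,-0.5],"rot":[0,0,0]}
    - {"fingers":0,"offset":[0,0,-0.5],"rot":[0,0,0]}
    - {"fingers":0,"offset":[0,0,-0.5],"rot":[0,0,0]}
    - {"fingers":0.3,"offset":[-0.7,-0.12,0],"rot":[0,0,0]}
    - {"fingers":0.3,"offset":[-0.7,-0.12,0],"rot":[0,0,0]}
    - {"fingers":0.3,"offset":[-0.7,-0.12,0],"rot":[0,0,0]}

```text
time: 9.6
tcp_pos: [579.3, 161.0, 331.1]
orientation: [2.221, 2.221, 0.002]
ft_force: [0.0, -0.1, 0.3]
opening: 55.8
```

Emit:
carry_out:
  series:
    - {"fingers":0.3,"offset":[-0.7,-0.12,0],"rot":[0,0,0]}
    - {"fingers":0.3,"offset":[-0.7,-0.12,0],"rot":[0,0,0]}
    - {"fingers":0.3,"offset":[-0.7,-0.12,0],"rot":[0,0,0]}
    - {"fingers":0.3,"offset":[-0.7,-0.12,0],"rot":[0,0,0]}
    - {"fingers":0.3,"offset":[-0.7,-0.12,0],"rot":[0,0,0]}
    - {"fingers":0.3,"offset":[-0.7,-0.12,0],"rot":[0,0,0]}
    - {"fingers":0.3,"offset":[-0.7,-0.12,0],"rot":[0,0,0]}
    - {"fingers":0.3,"offset":[-0.7,-0.12,0],"rot":[0,0,0]}
    - {"fingers":0.3,"offset":[-0.7,-0.12,0],"rot":[0,0,0]}
    - {"fingers":0.3,"offset":[-0.7,-0.1,0],"rot":[0,0,0]}
    - {"fingers":0.3,"offset":[-0.3,0,0],"rot":[0,0,0]}
    - {"fingers":0.3,"offset":[0,0,0],"rot":[0,0,0]}

```text
time: 11.1
tcp_pos: [520.6, -203.3, 330.2]
orientation: [2.223, 2.22, 0.001]
ft_force: [-0.4, 0.3, -0.5]
opening: 55.7
```

```bash
cat > lidloc.py <<'E'
from h import *
ONE=np.ones((420,560),bool)
o=get_obs();print(np.round(o["tcp_pos"],1),np.round(o["orientation"],3),o["opening"])
C={n:cam(n) for n in ("side","scene","wrist")}
for n in C:
  for l,p in (("lid_outer",LID[:6]),("lid_inner",[(12,45),(12,72)]),("crock",CROCK)):
    for d in masks_of(n,l)[:4]:
      x0=None if l=="crock" else np.array([509.,-254.])
      if n=="wrist" and l=="crock": continue
      print(n,l,round(d["confidence"],2),np.round(d["bbox"]),*[np.round(v,2) for v in fit([(C[n],d["mask"],ONE)],p,0,x0)])
c=C["wrist"];p=c["pixels"][:,:,::-1].copy();q=p.copy()
for r,z in ((12,72),(23,45),(65,20)): cv2.polylines(q,[np.round(proj(c,circ(509,-254.5,z,r))).astype(np.int32)],True,(0,0,255),1)
cv2.imwrite("pics/d.png",np.hstack([p,q])[:,:][150:420] if 0 else np.hstack([cv2.resize(p,(400,300)),cv2.resize(q,(400,300))]))
E
python3 lidloc.py
```

```text
[ 520.6 -203.3  330.2] [2.223e+00 2.220e+00 1.000e-03] 55.74850675199511
side lid_outer 0.64 [349. 292.  62.  48.] [ 510.45 -252.26] 0.88
side lid_outer 0.32 [271. 296.  47.  45.] [ 509. -254.] -0.0
side lid_inner 0.73 [350. 294.  62.  50.] [ 447.27 -305.89] 0.11
side lid_inner 0.7 [350. 282.  15.  20.] [ 504.64 -256.4 ] 0.87
side crock 0.89 [227. 182.  37.  42.] [543.96 268.44] 0.96
side crock 0.77 [411. 209.  51.  46.] [ 841.1 -155.2] 0.91
side crock 0.74 [230. 154.  32.  16.] [4.8844e+02 7.0000e-02] -0.0
side crock 0.67 [188. 230.  47.  51.] [347.86 127.49] 0.9
scene lid_outer 0.7 [169. 167.  47.  40.] [ 508.29 -254.28] 0.9
scene crock 0.85 [322. 151.  44.  50.] [348.78 128.13] 0.96
scene crock 0.72 [359. 223.  49.  59.] [545.73 268.99] 0.96
scene crock 0.66 [139. 281.  56.  57.] [ 841.05 -156.81] 0.97
wrist lid_outer 0.67 [258. 246. 142. 130.] [ 510.32 -254.71] 0.86
wrist lid_inner 0.62 [258. 266.  37.  45.] [ 510.26 -247.6 ] 0.76
```

View pics/d.png

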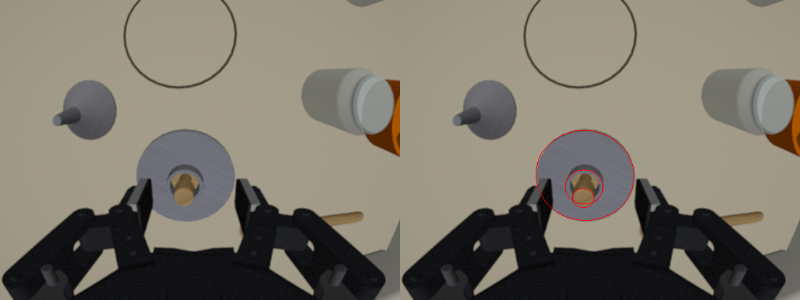

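The crock is at (545,268.7), inside the ring. Nested lid in the wrist view: disc about (185,175), knob top about (185,197). The overlay at (509,-254.5) agrees. Descending to the knob, keeping fingertips above the collar top at z=45.

Emit:
carry_out:
  series:
    - {"fingers":0.3,"offset":[-0.5,-0.12,0],"rot":[0,0,0]}
    - {"fingers":0.3,"offset":[-0.54,-0.11,0],"rot":[0,0,0]}
    - {"fingers":0.3,"offset":[0,0,0.5],"rot":[0,0,0]}
    - {"fingers":0.3,"offset":[0,0,0.5],"rot":[0,0,0]}
    - {"fingers":0.3,"offset":[0,0,0.5],"rot":[0,0,0]}
    - {"fingers":0.3,"offset":[0,0,0.4],"rot":[0,0,0]}
    - {"fingers":0.3,"offset":[0,0,0.25],"rot":[0,0,0]}
    - {"fingers":0,"offset":[0,0,0],"rot":[0,0,0]}
    - {"fingers":-0.2,"offset":[0,0,0],"rot":[0,0,0]}
    - {"fingers":-0.4,"offset":[0,0,0],"rot":[0,0,0]}
    - {"fingers":-1,"offset":[0,0,0],"rot":[0,0,0]}
    - {"fingers":-1,"offset":[0,0,0],"rot":[0,0,0]}

```text
time: 13.2
tcp_pos: [509.5, -255.2, 223.4]
orientation: [2.22, 2.22, 0.002]
ft_force: [0.4, 0.6, 6.3]
opening: 21.9
```

Emit:
carry_out:
  series:
    - {"fingers":-1,"offset":[0,0,0],"rot":[0,0,0]}
    - {"fingers":-1,"offset":[0,0,-0.1],"rot":[0,0,0]}
    - {"fingers":-1,"offset":[0,0,-0.1],"rot":[0,0,0]}

```text
time: 13.58
tcp_pos: [508.7, -254.8, 232.1]
orientation: [-2.221, -2.221, 0.001]
ft_force: [0.3, -0.1, -3.3]
opening: 22.1
```

Both lids are held, with about 3.3 N of weight showing. Lifting and moving over the crock.

Emit:
carry_out:
  series:
    - {"fingers":-1,"offset":[0,0,-0.3],"rot":[0,0,0]}
    - {"fingers":-1,"offset":[0,0,-0.4],"rot":[0,0,0]}
    - {"fingers":-1,"offset":[0,0,-0.5],"rot":[0,0,0]}
    - {"fingers":-1,"offset":[0,0,-0.5],"rot":[0,0,0]}
    - {"fingers":-1,"offset":[0,0,-0.3],"rot":[0,0,0]}
    - {"fingers":-1,"offset":[0.2,0.01,0],"rot":[0,0,0]}
    - {"fingers":-1,"offset":[0.4,0.03,0],"rot":[0,0,0]}
    - {"fingers":-1,"offset":[0.5,0.035,0],"rot":[0,0,0]}
    - {"fingers":-1,"offset":[0.5,0.035,0],"rot":[0,0,0]}
    - {"fingers":-1,"offset":[0.5,0.035,0],"rot":[0,0,0]}
    - {"fingers":-1,"offset":[0.5,0.035,0],"rot":[0,0,0]}
    - {"fingers":-1,"offset":[0.5,0.035,0],"rot":[0,0,0]}

```text
time: 15.08
tcp_pos: [519.3, -98.2, 330.9]
orientation: [-2.219, -2.221, 0.002]
ft_force: [-0.2, -0.0, -2.4]
opening: 22.0
```

Emit:
carry_out:
  series:
    - {"fingers":-1,"offset":[0.5,0.035,0],"rot":[0,0,0]}
    - {"fingers":-1,"offset":[0.5,0.035,0],"rot":[0,0,0]}
    - {"fingers":-1,"offset":[0.5,0.035,0],"rot":[0,0,0]}
    - {"fingers":-1,"offset":[0.5,0.035,0],"rot":[0,0,0]}
    - {"fingers":-1,"offset":[0.5,0.035,0],"rot":[0,0,0]}
    - {"fingers":-1,"offset":[0.5,0.035,0],"rot":[0,0,0]}
    - {"fingers":-1,"offset":[0.5,0.035,0],"rot":[0,0,0]}
    - {"fingers":-1,"offset":[0.5,0.035,0],"rot":[0,0,0]}
    - {"fingers":-1,"offset":[0.4,0.03,0],"rot":[0,0,0]}
    - {"fingers":-1,"offset":[0.2,0.015,0],"rot":[0,0,0]}
    - {"fingers":-1,"offset":[0,0,0],"rot":[0,0,0]}

```text
time: 16.45
tcp_pos: [535.6, 130.8, 331.5]
orientation: [-2.219, -2.223, 0.002]
ft_force: [-0.9, -0.5, -2.0]
opening: 21.3
```

```bash
cat > held.py <<'E'
from h import *
ONE=np.ones((420,560),bool)
o=get_obs();t=o["tcp_pos"];z0=t[2]-223.2;print(np.round(t,1),np.round(o["orientation"],3),o["opening"],z0)
C={n:cam(n) for n in ("side","scene","wrist")}
for n in C:
  for l,p in (("lid_outer",LID[:3]),("crock",CROCK)):
    for d in masks_of(n,l)[:3]:
      z=z0 if l!="crock" else 0
      x0=t[:2] if l!="crock" else np.array([545.,268.7])
      x,s=fit([(C[n],d["mask"],ONE)],p,z,x0)
      if s>.4: print(n,l,round(d["confidence"],2),np.round(d["bbox"]),np.round(x,1),round(s,2))
outs=[]
for n in ("side","scene"):
  c=C[n];u=np.round(proj(c,[*t[:2],z0+20])[0]).astype(int);w=(-50,50)
  p=cv2.resize(c["pixels"][u[1]-50:u[1]+50,u[0]-50:u[0]+50,::-1],(400,400),interpolation=cv2.INTER_CUBIC)
  for r,z,k in ((45.5,0,(0,0,255)),(45.5,10,(0,0,255)),(57.5,10,(0,255,255)),(65,12,(255,0,0)),(65,25,(255,0,0))):
    q=(proj(c,circ(*t[:2],z0+z,r))-u+50.5)*4
    cv2.polylines(p,[np.round(q).astype(np.int32)],True,k,1)
  outs.append(p)
cv2.imwrite("pics/e.png",np.hstack(outs))
E
python3 held.py
```

```text
[535.6 130.8 331.5] [-2.219e+00 -2.223e+00  2.000e-03] 21.290201376340377 108.27628005382877
side lid_outer 0.57 [249. 173.  50.  31.] [533.  131.7] 0.89
side crock 0.69 [225. 182.  40.  44.] [543.1 268.6] 0.66
scene lid_outer 0.57 [307. 184.  57.  45.] [533.9 130.5] 0.83
scene crock 0.59 [360. 224.  54.  58.] [545.7 269. ] 0.95
wrist lid_outer 0.8 [268. 228. 219. 212.] [534.5 129.8] 0.73
wrist crock 0.77 [282.  50. 162.  99.] [545.  269.8] 0.98
```

View pics/e.png

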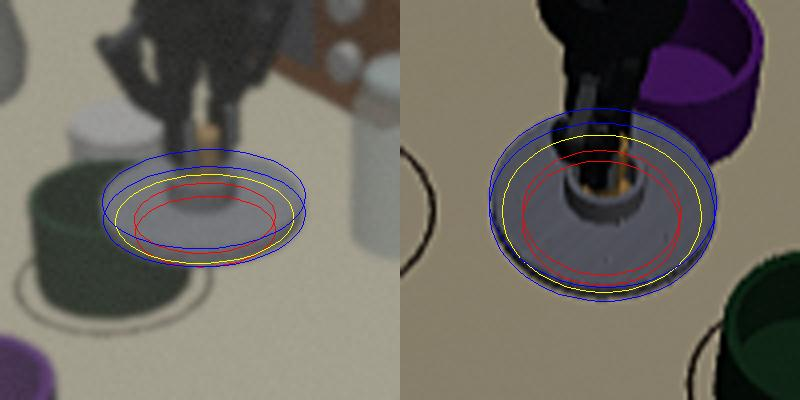

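The lids hang level and on the TCP axis: in both views the overlay ellipses match disc and skirt, side about (205,210) and scene about (603,205). Moving to the hover over the crock and checking the knob's offset along y.

Emit:
carry_out:
  series:
    - {"fingers":-1,"offset":[0.25,0.02,0],"rot":[0,0,0]}
    - {"fingers":-1,"offset":[0.45,0.03,0],"rot":[0,0,0]}
    - {"fingers":-1,"offset":[0.5,0.03,0],"rot":[0,0,0]}
    - {"fingers":-1,"offset":[0.5,0.03,0],"rot":[0,0,0]}
    - {"fingers":-1,"offset":[0.5,0.03,0],"rot":[0,0,0]}
    - {"fingers":-1,"offset":[0.35,0.02,0],"rot":[0,0,0]}
    - {"fingers":-1,"offset":[0.22,0.02,0],"rot":[0,0,0]}
    - {"fingers":-1,"offset":[0,0,0],"rot":[0,0,0]}
    - {"fingers":-1,"offset":[0,0,0.3],"rot":[0,0,0]}
    - {"fingers":-1,"offset":[0,0,0],"rot":[0,0,0]}

```text
time: 18.15
tcp_pos: [544.7, 267.1, 315.1]
orientation: [-2.223, -2.219, 0.006]
ft_force: [-0.0, 0.4, -3.8]
opening: 22.0
```

```bash
python3 - <<'E'
from h import *
o=get_obs();t=o["tcp_pos"];z0=t[2]-223.2;print(np.round(t,1),o["ft_force"],z0)
c=cam("wrist");p=c["pixels"]
h=cv2.cvtColor(p,cv2.COLOR_RGB2HSV);m=cv2.inRange(h,(8,80,60),(25,255,255))
u=np.round(proj(c,[*t[:2],z0+72])[0]).astype(int);print("u",u)
m[:u[1]-60]=0;m[u[1]+60:]=0;m[:,:u[0]-60]=0;m[:,u[0]+60:]=0
for col in range(u[0]-14,u[0]+15,7):
  r=np.where(m[:,col])[0];print(col,(r.min(),r.max()) if len(r) else None)
for d in (-3,0,3):
  s=cv2.resize(sil(c,t[0],t[1]+d,[(12,45),(12,72)],z0).astype(np.uint8),(560,420));r=np.where(s[:,u[0]])[0]
  tp=proj(c,circ(t[0],t[1]+d,z0+72,12));print(d,"sil",r.min(),r.max(),"top disc rows",tp[:,1].min(),tp[:,1].max())
q=p[:,:,::-1].copy()
for r,z in ((12,72),(23,45),(65,25)): cv2.polylines(q,[np.round(proj(c,circ(t[0],t[1],z0+z,r))).astype(np.int32)],True,(0,0,255),1)
for r in (58,50): cv2.polylines(q,[np.round(proj(c,circ(545.2,269,72,r))).astype(np.int32)],True,(0,255,0),1)
cv2.imwrite("pics/f.png",cv2.resize(q,(800,600)))
E
```

```text
[544.7 267.1 315.1] [-0.01317996  0.36061781 -3.79568245] 91.90996954738881
u [273 286]
259 (np.int64(226), np.int64(301))
266 (np.int64(226), np.int64(302))
273 (np.int64(226), np.int64(303))
280 (np.int64(226), np.int64(301))
287 (np.int64(228), np.int64(298))
-3 sil 242 315 top disc rows 267.0888376481389 314.5277882090975
0 sil 237 309 top disc rows 260.56966329444685 309.0542953112026
3 sil 231 304 top disc rows 253.9216872399636 303.4519903498158
```

View pics/f.png

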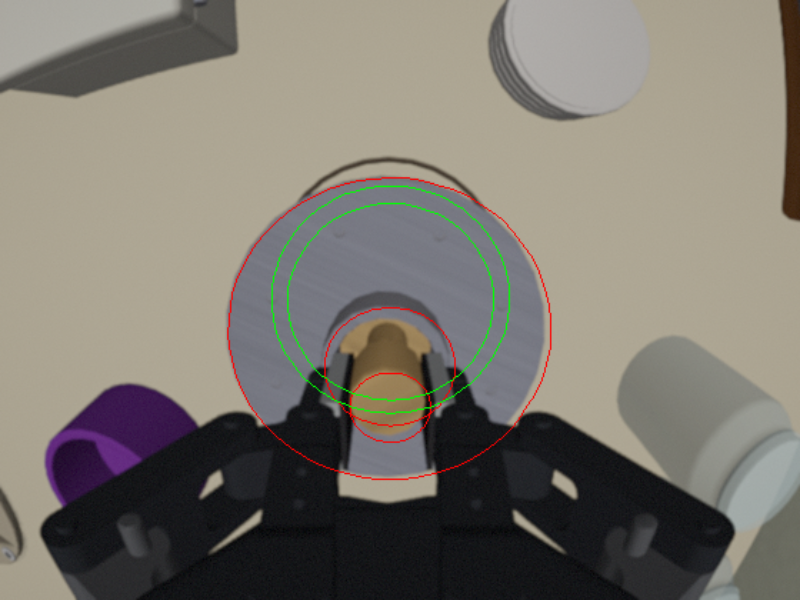

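The picture shows the lid disc matching the overlay, and the knob top (about (388,405)) about 3 mm further toward +y than the TCP. That puts the inner lid's y at about 267–270.4 against the crock's 269, within the 4.5 mm clearance. Lowering slowly with a force check.

Emit:
carry_out:
  series:
    - {"fingers":-1,"offset":[0,0,0.12],"rot":[0,0,0]}
    - {"fingers":-1,"offset":[0,0,0.12],"rot":[0,0,0]}
    - {"fingers":-1,"offset":[0,0,0.12],"rot":[0,0,0]}
    - {"fingers":-1,"offset":[0,0,0.08],"rot":[0,0,0]}
    - {"fingers":-1,"offset":[0,0,0.04],"rot":[0,0,0]}
    - {"fingers":-1,"offset":[0,0,0.04],"rot":[0,0,0]}
    - {"fingers":-1,"offset":[0,0,0],"rot":[0,0,0]}

```text
time: 19.08
tcp_pos: [545.0, 268.6, 291.1]
orientation: [-2.221, -2.221, 0.0]
ft_force: [0.3, 0.3, -3.6]
opening: 21.7
```

It is 3 mm into the mouth with no contact force. Continuing.

Emit:
carry_out:
  series:
    - {"fingers":-1,"offset":[0,0,0.04],"rot":[0,0,0]}
    - {"fingers":-1,"offset":[0,0,0.04],"rot":[0,0,0]}
    - {"fingers":-1,"offset":[0,0,0.03],"rot":[0,0,0]}
    - {"fingers":-1,"offset":[0,0,0.01],"rot":[0,0,0]}
    - {"fingers":-1,"offset":[0,0,0],"rot":[0,0,0]}

```text
time: 19.7
tcp_pos: [545.0, 268.6, 285.4]
orientation: [-2.221, -2.221, -0.0]
ft_force: [-1.5, 0.3, -0.5]
opening: 21.9
```

Emit:
carry_out:
  series:
    - {"fingers":-1,"offset":[0,0,0.01],"rot":[0,0,0]}
    - {"fingers":-1,"offset":[0,0,0.01],"rot":[0,0,0]}
    - {"fingers":-1,"offset":[0,0,0],"rot":[0,0,0]}

```text
time: 20.08
tcp_pos: [544.9, 268.6, 285.2]
orientation: [2.221, 2.221, 0.001]
ft_force: [-4.6, -1.3, 6.7]
opening: 22.0
```

```bash
python3 held.py
```

```text
[544.9 268.6 285.2] [2.221e+00 2.221e+00 1.000e-03] 21.95881909783309 62.01324768728483
side lid_outer 0.9 [224. 168.  46.  24.] [542.7 270.4] 0.9
side crock 0.74 [228. 190.  37.  27.] [544.1 268.3] 0.53
scene lid_outer 0.93 [363. 213.  59.  50.] [543.5 270.6] 0.84
wrist lid_outer 0.94 [267. 230. 224. 210.] [543.7 269.6] 0.73
```

View pics/e.png

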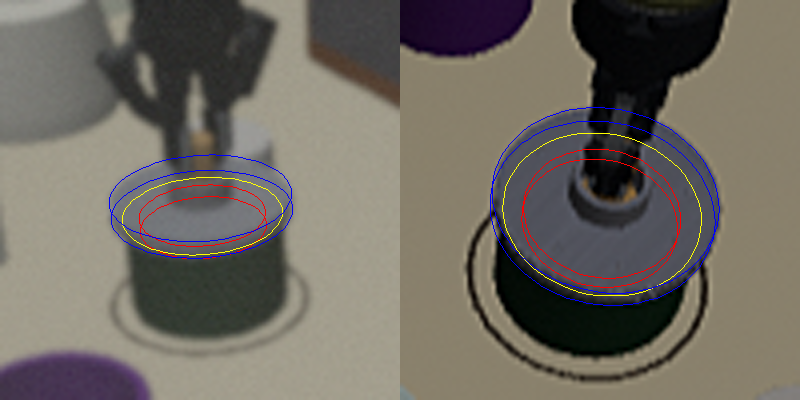

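The lids are seated: side (203,215) and scene (603,210) show them level on the crock, inside the ring. TCP height gives an inner lid origin of 62 mm and contact is about 10 N. Opening, then lowering to the collar (z 87–107), tips kept above the plate.

Emit:
carry_out:
  series:
    - {"fingers":-0.4,"offset":[0,0,0],"rot":[0,0,0]}
    - {"fingers":0.2,"offset":[0,0,0],"rot":[0,0,0]}
    - {"fingers":0.65,"offset":[0,0,0],"rot":[0,0,0]}
    - {"fingers":0.65,"offset":[0,0,0],"rot":[0,0,0]}
    - {"fingers":0.65,"offset":[0,0,0],"rot":[0,0,0]}
    - {"fingers":0.65,"offset":[0.03,-0.03,0],"rot":[0,0,0]}
    - {"fingers":0.65,"offset":[0,0,0.1],"rot":[0,0,0]}
    - {"fingers":0.65,"offset":[0,0,0.1],"rot":[0,0,0]}
    - {"fingers":0.65,"offset":[0,0,0.1],"rot":[0,0,0]}
    - {"fingers":0.65,"offset":[0,0,0.1],"rot":[0,0,0]}
    - {"fingers":0.65,"offset":[0,0,0.08],"rot":[0,0,0]}
    - {"fingers":0.65,"offset":[0,0,0],"rot":[0,0,0]}

```text
time: 22.02
tcp_pos: [543.4, 270.0, 259.8]
orientation: [-2.221, -2.221, 0.001]
ft_force: [-0.4, 0.4, -0.0]
opening: 70.6
```

```bash
python3 - <<'E'
from h import *
o=get_obs();print(o["tcp_pos"],o["ft_force"])
ONE=np.ones((420,560),bool);im=[]
for n in ("side","scene","wrist"):
  c=cam(n)
  for d in masks_of(n,"lid_outer")[:1]: print(n,d["confidence"],fit([(c,d["mask"],ONE)],LID[:3],62,np.array([544.,270.])))
  u=np.round(proj(c,[544,269,100])[0]).astype(int)
  if n!="scene":
    w=45 if n=="side" else 100
    v=np.clip(u,w,[560-w,420-w]);im.append(cv2.resize(c["pixels"][v[1]-w:v[1]+w,v[0]-w:v[0]+w,::-1],(400,400),interpolation=cv2.INTER_CUBIC))
cv2.imwrite("pics/g.png",np.hstack(im))
E
```

```text
[543.38512866 269.96224722 259.78529562] [-0.36638803  0.41616556 -0.00217491]
side 0.68 (array([605.90732765, 361.0952282 ]), np.float64(0.11741424802110818))
scene 0.66 (array([543.15538417, 269.74891875]), np.float64(0.7531934306569343))
wrist 0.88 (array([543.85235084, 269.63085675]), np.float64(0.7610888035541142))
```

View pics/g.png

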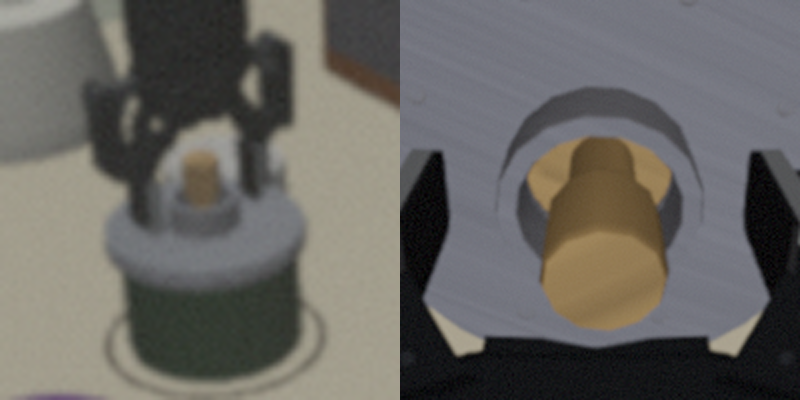

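The fingers straddle the collar, with the knob and stem standing free in its hole (wrist crop (605,270)). The lids are still level. Closing on the collar.

Emit:
carry_out:
  series:
    - {"fingers":0.4,"offset":[0,0,0],"rot":[0,0,0]}
    - {"fingers":0.2,"offset":[0,0,0],"rot":[0,0,0]}
    - {"fingers":0.1,"offset":[0,0,0],"rot":[0,0,0]}
    - {"fingers":-0.2,"offset":[0,0,0],"rot":[0,0,0]}
    - {"fingers":-1,"offset":[0,0,0],"rot":[0,0,0]}
    - {"fingers":-1,"offset":[0,0,0],"rot":[0,0,0]}
    - {"fingers":-1,"offset":[0,0,0],"rot":[0,0,0]}
    - {"fingers":-1,"offset":[0,0,0],"rot":[0,0,0]}

```text
time: 23.32
tcp_pos: [543.5, 270.1, 260.7]
orientation: [2.221, 2.222, 0.001]
ft_force: [-1.6, -0.3, 6.5]
opening: 43.5
```

Emit:
carry_out:
  series:
    - {"fingers":-1,"offset":[0,0,-0.05],"rot":[0,0,0]}
    - {"fingers":-1,"offset":[0,0,-0.05],"rot":[0,0,0]}
    - {"fingers":-1,"offset":[0,0,-0.08],"rot":[0,0,0]}
    - {"fingers":-1,"offset":[0,0,-0.08],"rot":[0,0,0]}
    - {"fingers":-1,"offset":[0,0,-0.08],"rot":[0,0,0]}
    - {"fingers":-1,"offset":[0,0,0],"rot":[0,0,0]}

```text
time: 24.08
tcp_pos: [543.6, 270.1, 277.7]
orientation: [2.221, 2.221, 0.001]
ft_force: [-0.3, -0.7, -2.1]
opening: 44.0
```

Emit:
carry_out:
  series:
    - {"fingers":-1,"offset":[0,0,-0.12],"rot":[0,0,0]}
    - {"fingers":-1,"offset":[0,0,-0.2],"rot":[0,0,0]}
    - {"fingers":-1,"offset":[0,0,-0.2],"rot":[0,0,0]}
    - {"fingers":-1,"offset":[0,0,-0.2],"rot":[0,0,0]}
    - {"fingers":-1,"offset":[0,0,-0.2],"rot":[0,0,0]}
    - {"fingers":-1,"offset":[0,0,-0.2],"rot":[0,0,0]}
    - {"fingers":-1,"offset":[0,0,-0.2],"rot":[0,0,0]}
    - {"fingers":-1,"offset":[0,0,-0.2],"rot":[0,0,0]}
    - {"fingers":-1,"offset":[0,0,-0.12],"rot":[0,0,0]}
    - {"fingers":-1,"offset":[0,0,-0.06],"rot":[0,0,0]}
    - {"fingers":-1,"offset":[0,0,0],"rot":[0,0,0]}
    - {"fingers":-1,"offset":[0,0,0],"rot":[0,0,0]}

```text
time: 25.58
tcp_pos: [543.4, 270.0, 361.8]
orientation: [-2.221, -2.221, 0.001]
ft_force: [-0.2, -0.4, -0.8]
opening: 43.5
```

```bash
python3 - <<'E'
from h import *
o=get_obs();print(o["tcp_pos"],o["ft_force"],o["opening"])
im=[]
for n in ("side","scene"):
  c=cam(n);u=np.round(proj(c,[544,269,110])[0]).astype(int);w=70
  im.append(cv2.resize(c["pixels"][u[1]-w:u[1]+w,u[0]-w:u[0]+w,::-1],(400,400),interpolation=cv2.INTER_CUBIC))
  for l in ("lid_outer","lid_inner","crock"): print(n,l,[(round(d["confidence"],2),np.round(d["bbox"]).tolist()) for d in masks_of(n,l)[:3]])
cv2.imwrite("pics/i.png",np.hstack(im))
E
```

```text
[543.41354729 269.9894848  361.76551474] [-0.1536687  -0.4189382  -0.80919838] 43.45169866717523
side lid_outer [(0.73, [139.0, 167.0, 73.0, 59.0]), (0.62, [220.0, 133.0, 52.0, 29.0])]
side lid_inner [(0.71, [222.0, 164.0, 43.0, 29.0])]
side crock [(0.91, [227.0, 188.0, 40.0, 29.0]), (0.63, [412.0, 210.0, 50.0, 46.0]), (0.55, [187.0, 231.0, 49.0, 53.0])]
scene lid_outer [(0.74, [369.0, 186.0, 62.0, 48.0]), (0.44, [173.0, 229.0, 38.0, 52.0]), (0.34, [411.0, 281.0, 43.0, 43.0])]
scene lid_inner [(0.67, [362.0, 218.0, 50.0, 38.0]), (0.59, [232.0, 188.0, 59.0, 38.0])]
scene crock [(0.74, [139.0, 282.0, 57.0, 54.0]), (0.61, [359.0, 234.0, 52.0, 38.0]), (0.57, [322.0, 150.0, 46.0, 48.0])]
```

View pics/i.png

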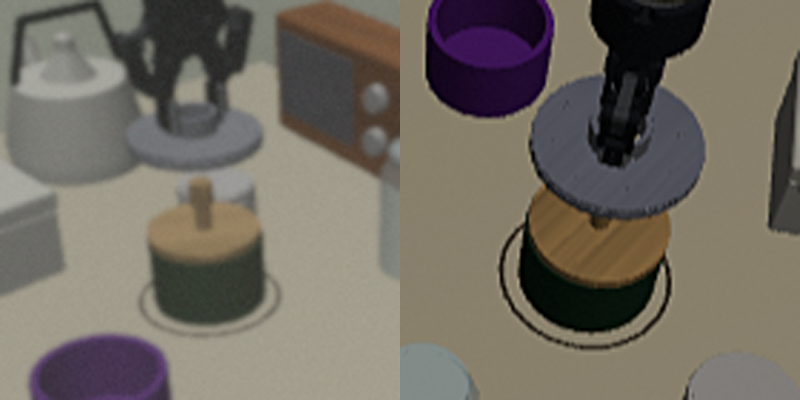

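The outer lid is held up level (side crop (195,135)). The inner lid is seated flat in the crock ((205,235)), and the crock stands inside the ring with a clear gap all round. Handing in.

```bash
python3 -c "
from cell import *
print(bot.close_job(), get_obs()['time'])"
```

```text
the job is handed in; nothing more can be done
the job is handed in; nothing more can be done
```

I finished the job in the order asked and handed it in at about 26 s on the robot's clock. The hand-in reports no verdict.

- **Crock:** I pinched the green crock by its wall and slid it along the shelf into the empty ring. Camera fits put it at about (545, 269) against a ring centre of about (544, 268). The last picture shows a gap all round inside the ring.
- **Both lids:** I lifted them together by the knob (about 3.3 N of weight) and lowered them onto the crock with about 10 N of contact. The gripper height put the inner lid's origin at 62 mm, its seated height.
- **Outer lid:** I took it by the collar and raised it about 101 mm. The last picture shows it held level, with the inner lid flat in the crock.

**Checks that disagreed:**
- The fits differed by 1–3 mm between cameras.
- Before lowering, the wrist camera put the knob about 3 mm off the gripper axis, within the 4.5 mm clearance.
- The last force reading was 0.8 N, against about 1.5 N for the outer lid, but force readings vary by about that much.
- The networks also gave wrong labels: in the last pictures they reported a lid at the tin box and at the old ring. I ignored these because the pictures showed otherwise.

I did not re-measure the other objects at the end. I saw no contact with them.

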